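# Set the length stop of a biscuit-cutting guide and bring the gingerbread up to it

## Robot

A 6-joint arm with a two-finger parallel gripper is mounted at the origin on the work surface. World frame = base frame: x ahead of the robot, y to its left, z up, the work surface at z = 0. Lengths are in m, angles in degrees, forces in N, time in s.
With the tool pointing down it reaches from about 0.275 to 0.725 m from the base axis. Payload 5.6 kg.
Tool frame: the origin (TCP) lies between the finger pads; the fingertips stand 8 mm ahead of it and the grasp point (between the pads) lies 11 mm behind it; z points along the fingers, y is the line along which they close (so a half turn about z gives the same grasp; the last joint's range is limited). The gripper opens to 85 mm and grips with 20 to 120 N. Pads are 22 mm wide; open, the fingers measure 114 mm over their backs; the gripper's body (76 mm by 85 mm) begins 54 mm behind the grasp point. The pads swing forward as they close: fully open they stand 13 mm farther back than shut.
Start: joints at [80.191, 14.616, 6.199, 0, -81.583, -16.306], TCP at [0.242, 0.494, 0.239] pointing down, gripper open.
Joint ranges: [-168.99, 168.99], [-69.2, 112.95], [-62.41, 85.93], [-164.36, 98.24], [-168.68, -3.75], [-174.98, 174.98]. Speed limits (degrees/s): [147.25, 147.25, 180, 180, 180, 180].

## Interface

Orientations are given as [roll, pitch, yaw] about the fixed x, y, z axes, in that order (R = Rz(yaw) Ry(pitch) Rx(roll)).
In Python, from rig import bot gives the robot as it stands. Calls block until the motion is done:
- bot.movep(position, orientation): joint-space move of the TCP to a pose.
- bot.move_straight(position, ori=None, rate=0.15, f_stop=None): straight line of the TCP; ori=None keeps the orientation; rate is the mean speed in m/s. With f_stop (N) it stops when the force on the tool has changed by that much, and returns True; else False.
- bot.move_j(angles): joint-space move.
- bot.set_gripper(opening, grasp_force=None): finger opening in m; grasp_force is the grip in N (None keeps the last); returns when the fingers have stopped.
- bot.pause(seconds).
- bot.inverse_kinematics(position, orientation): joint angles nearest the present ones, or None.
- bot.snapshot(name): name is "scene" or "side" or "wrist"; returns the picture (480x640x3 uint8, red, green, blue); there is no depth.
- bot.get_calibration(name): a dict with "vfov" (degrees; the focal length in pixels is half the picture's height over the tangent of half this angle, whatever the lens; pixels are square), "cx", "cy" (the principal point, pixels), "extrinsics" (4x4, takes a point from camera to world coordinates). Camera axes: x right, y down, z forward; pixel columns grow to the right and rows downward; lengths in m; the calibration is good to about 2 mm. The wrist camera is an equidistant fisheye: a pixel r from the principal point sees the ray r / f radians off the axis. A picture is of the moment at which its call begins: read the wrist's pose just before it. get_calibration takes no time and is no camera call; for the wrist camera it gives the pose at the moment of the call.
A pose or a line that the arm cannot do raises bot.IKError and nothing moves.
- bot.sign_off(): hands the job in; it is judged then, once.
Trained networks look in the newest picture that a camera, given by its name, has taken for a name from the list of things; names that differ only in an ending like _2 or _b are one class to them, and where a whole thing is asked for, a point or a joint stands for the part that bears it (a point fixed in the world has none). Each returns a list of dicts, best first, with "p" (0 to 1); they miss things now and then, are a little off and sometimes report something else, mostly with a low value. They report only what shows in the picture. A call takes as long as a camera call. They do not tell look-alikes from the thing itself.
- bot.recognise(camera, name): "centre" ([x, y, z] in m, in world coordinates, good to about 4 mm: the middle of the surface that is visible of it).
- bot.silhouettes(camera, name): "pixels" (480x640 bool, what is visible of it).
Readings, each from a call of its own:
- bot.read_clock(): time.
- bot.read_qpos(): joint angles.
- bot.read_dq(): joint speeds.
- bot.read_joint_torque(): joint torques, N m.
- bot.read_tcp_pos(): TCP position.
- bot.read_orientation(): TCP orientation.
- bot.read_contact_force(): force on the tool from outside, world axes, zero at the start.
- bot.read_wrist_torque(): the same for the moment, N m.
- bot.read_width(): finger opening in m.
- bot.read_grip_force(): force on a finger pad.
Only numpy, scipy, OpenCV 4.12 (cv2) and the standard library are available. Lean on these libraries where they do the work, as an engineer would, in place of code of your own. Each camera call takes 0.05 s, during which the arm holds its last target. There are 200 camera calls.

## Task

Get the cutting guide ready for trimming: push the sliding stop along its rail, past the first notch, until its pin drops into the middle one of the three notches. Then push the gingerbread bar flat along the board until its end rests squarely against the stop, with the stop still in the middle notch. Only push: do not lift or tip the bar, leave the other things where they are, and take the hand away at the end.

Things in the scene. Friction and masses are not known exactly. Their poses are not given: they have to be found in the camera images.
- jig: The cutting guide: fixed wooden board 200 x 440 mm, 18 mm thick, on the table. Origin: centre of its underside; z up, y along the rail, x across the board to the rail, away from the robot (yaw within 0.35 rad). An aluminium rail, jig x 43 to 67, y -205 to 205 mm, stands on it, its top 48 mm above the table; its side at x = 43 mm is also a fence for the bar.
- notch2 (a point): The middle of three square notches, 16 mm wide and 6 mm deep, cut across the rail's top at jig y = 35, 85 and 135 mm: its centre, level with the rail's top (jig x 55, y 85, z 48 mm). With the stop seated there, the stop's face lies 20 mm short of this point (towards jig -y).
- stop_face (a point): The black plastic stop on the rail, a block 44 wide (jig x) x 40 long x 28 mm, 49 to 77 mm above the table. The point: middle of its flat face that looks to jig -y, at jig x 55 mm, 63 mm above the table, axes parallel to the jig's; the block runs from here to +40 mm in jig y. It starts near the -y end of its travel and must go towards jig +y.
- blade_face (a point): Blade of the stop, 10 mm thick, in the same face plane, reaching from the block over the board (jig x -35 to 41 mm, 20 to 60 mm above the table). The bar is to rest against its flat jig -y side; the point is on that side at jig x 3 mm, 25 mm above the table.
- stop (a joint): Travel of the stop towards jig +y, in m, 0 to 0.2; its face is at jig y = value - 0.060. Notches hold it at 0.075, 0.125 (middle) and 0.175; it starts at 0.005 to 0.045. It slides with about 2 N and stays where left; within some 4 mm of a notch the sprung pin pulls it in (the push falls to nothing, it jumps ahead); pushing it out takes about 8 N.
- pin (a joint): How far the sprung steel pin with a rounded rolling nose has dropped, in m: 0 to 0.001 while it rides on the rail's top, about 0.004 when it sits in a notch. It stands upright through the block, 20 mm behind the face, its 16 mm round head on top of the block, up to 89 mm above the table.
- bar_centre (a point): The gingerbread bar, a loose plain brown rectangular slab 60 x 100 x 14 mm, about 90 g, lying flat on the board beside the rail, on the jig -y side of the stop. The point is its centre (25 mm above the table); its own y axis is its 100 mm length, at the start within 0.06 rad of the rail's direction; its long side stands some 4 to 13 mm from the fence.
- cutter: Bystander: thin round steel cutter, 44 mm across, 30 mm high, standing on the board near its edge at jig x about -75, y about 30 mm. Origin: centre of its underside.
- nozzle: Bystander: conical steel icing nozzle, 24 mm across, 34 mm high, standing on the board at jig x about -75, y about -60 mm. Origin: centre of its underside.
- biscuit: Bystander: small round iced biscuit, 52 mm across, 11 mm thick, on the board at jig x about -50, y about 180 mm. Origin: centre of its underside.
- biscuit_b: Bystander: round iced biscuit, 72 mm across, on the table, on the robot's left. Origin: centre of its underside.
- bowl: Bystander: mauve plastic bowl, 140 mm across, 55 mm high, on the left. Origin: centre of its underside.
- knife: Bystander: palette knife lying on the table on the right. Origin: under its middle.
- tub: Bystander: open clear plastic tub 110 x 150 x 70 mm, far right. Origin: centre of its underside.
- pot: Bystander: ceramic pot full of brushes, 96 mm across, brushes up to 195 mm high, far left. Origin: centre of its underside.
Things that resemble listed ones, but are neither listed nor needed, are in the scene too. Leave any turquoise look-alike of the part that bears bar_centre alone.

How it is judged:
By the outcome, as a careful person would: the job done as asked, in the order asked, and still so for the second after the job is handed in, with the robot touching nothing.
It also fails if it takes over 51 s, if anything falls off the work surface, if the arm or the gripper's body presses on something with over 40 N, if the wrist force passes 120 N, or if a joint passes its speed limit or range.

## Working session

There is one attempt and no reset: what is moved stays moved. The work goes in short steps, each a Python script; the robot and the scene stay as the last script left them, time stands still between calls to the robot, and variables do not carry over. Pictures are saved under pics/ and viewed, at most 10 in all, crops included, and the job is handed in when it is done.

```bash
mkdir -p pics
python3 - <<'E'
from rig import bot
import cv2, numpy as np
ims=[]
for c in ("scene","side"):
    im=bot.snapshot(c); cv2.imwrite(f"pics/{c}0.png",im[:,:,::-1])
    k=bot.get_calibration(c); print(c,k["vfov"],k["cx"],k["cy"],np.round(k["extrinsics"],4).tolist())
    for n in ("jig","stop_face","pin","blade_face","bar_centre","cutter","nozzle","biscuit"):
        print(n,[(np.round(d["centre"],4).tolist(),round(d["p"],2)) for d in bot.recognise(c,n)[:3]])
print(bot.read_clock())
E
```

```text
scene 53.961446845734926 311.6345405909237 238.99555003998137 [[-0.3413, 0.726, -0.597, 1.241], [0.9398, 0.2739, -0.2041, 0.2922], [0.0153, -0.6307, -0.7759, 1.0488], [0.0, 0.0, 0.0, 1.0]]
jig [([0.5377, 0.0886, 0.0201], 0.86)]
stop_face [([0.5626, 0.0593, 0.0579], 0.66)]
pin []
blade_face [([0.5588, 0.0575, 0.0583], 0.94)]
bar_centre [([0.3707, -0.2599, 0.0124], 0.8), ([0.4685, -0.0536, 0.0379], 0.72), ([0.5309, -0.2635, 0.015], 0.71)]
cutter [([0.5646, 0.0585, 0.0591], 0.52), ([0.4546, 0.1195, 0.0358], 0.49)]
nozzle []
biscuit [([0.2874, 0.4062, 0.0102], 0.86), ([0.5198, 0.2556, 0.0307], 0.59), ([0.5569, 0.0619, 0.0649], 0.59)]
side 57.20052070865264 322.87289884256865 235.18180229435237 [[0.7125, -0.4557, 0.5336, -0.0807], [-0.7014, -0.4419, 0.5592, -0.5847], [-0.0191, -0.7727, -0.6345, 0.7811], [0.0, 0.0, 0.0, 1.0]]
jig [([0.4848, 0.0296, 0.016], 0.98)]
stop_face [([0.5283, 0.0515, 0.0585], 0.87), ([0.6951, 0.3629, 0.0876], 0.42)]
pin []
blade_face [([0.5246, 0.0501, 0.0588], 0.9)]
bar_centre [([0.3569, -0.266, 0.0126], 0.9), ([0.5189, -0.2675, 0.0169], 0.87), ([0.4634, -0.0713, 0.0349], 0.83)]
cutter [([0.4519, 0.1178, 0.0331], 0.77)]
nozzle [([0.4115, 0.0382, 0.0325], 0.42)]
biscuit [([0.2774, 0.3997, 0.0067], 0.8), ([0.5105, 0.2562, 0.0305], 0.51)]
0.9
```

View pics/scene0.png

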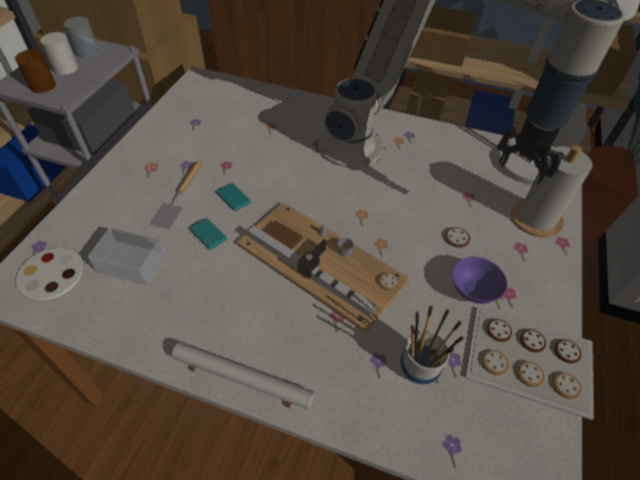

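View pics/side0.png

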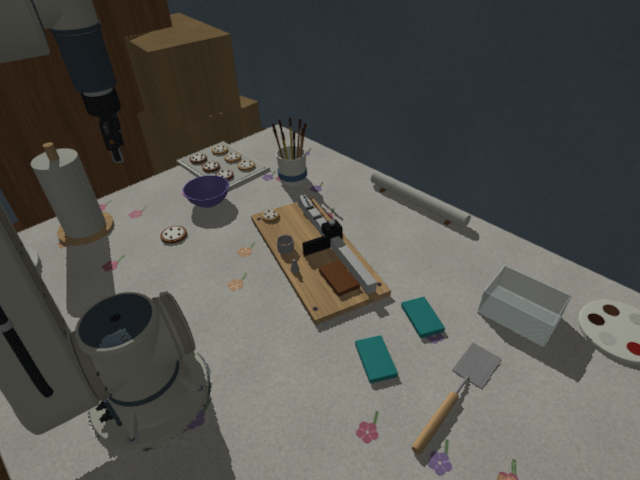

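The scene view shows the board at about px (320,260), with the stop's black blade at (312,257) and the brown bar at (283,233). The two teal slabs at (233,196) and (208,233) are the look-alikes. I'm going over the board with the wrist camera.

```bash
cat > h.py <<'E'
from rig import bot
import cv2, numpy as np
def ray_pts(k,px,z):
    px=np.asarray(px,float); f=240/np.tan(np.radians(k["vfov"]/2))
    d=px-[k["cx"],k["cy"]]; r=np.hypot(*d.T)+1e-9; th=r/f
    v=np.c_[d/r[:,None]*np.sin(th)[:,None],np.cos(th)]
    E=np.array(k["extrinsics"]); v=v@E[:3,:3].T; o=E[:3,3]
    return (o+v*((z-o[2])/v[:,2])[:,None])[:,:2]
def look(tag,names):
    k=bot.get_calibration("wrist"); im=bot.snapshot("wrist"); cv2.imwrite(f"pics/{tag}.png",im[:,:,::-1]); out={}
    for n,z in names:
        for s in bot.silhouettes("wrist",n)[:3]:
            m=s["pixels"].astype(np.uint8); c=max(cv2.findContours(m,0,1)[0],key=cv2.contourArea)[:,0]
            w=ray_pts(k,c,z); b=cv2.minAreaRect((w*1000).astype(np.float32))
            print(n,round(s["p"],2),"px",c.mean(0).round(),"rect mm",np.round(b[0],1),np.round(b[1],1),round(b[2],1)); out.setdefault(n,[]).append(w)
    return k,out
E
python3 - <<'E'
from h import *
print(bot.read_orientation())
bot.set_gripper(0.0)
bot.movep([0.45,0.05,0.40],[180,0,-19])
print(bot.read_tcp_pos(),bot.read_orientation(),bot.read_qpos())
k,o=look("w1",[("jig",.018),("bar_centre",.032),("stop_face",.077),("blade_face",.06),("pin",.089)])
print(k["vfov"],k["cx"],k["cy"],np.round(k["extrinsics"],3).tolist(),bot.read_clock())
import pickle; pickle.dump((k,o),open("w1.pkl","wb"))
E
```

```text
[-1.79994409e+02  1.06820072e-03 -2.61146416e+01]
[0.44998265 0.05065602 0.3994785 ] [ 1.79974813e+02  5.15439523e-02 -1.89522890e+01] [ 2.63432178e+01  3.80600454e+00  1.61784574e+01 -1.93703577e-02
 -1.02426613e+02  4.47003452e+01]
jig 0.61 px [302. 144.] rect mm [503.5  67.4] [439.  200.4] 71.6
bar_centre 0.95 px [505.  69.] rect mm [ 523.  -253.8] [99.3 59.5] 63.2
bar_centre 0.8 px [526. 168.] rect mm [ 372.5 -251.6] [100.8  59.2] 58.9
bar_centre 0.73 px [391. 140.] rect mm [468.6 -58.7] [100.   59.9] 74.2
stop_face 0.9 px [298. 123.] rect mm [525.9  60.7] [ 42.8 107.1] 72.5
blade_face 0.77 px [298. 123.] rect mm [526.2  62.5] [ 42.7 110.5] 71.0
pin 0.69 px [291. 103.] rect mm [555.8  51.1] [14.2 13.2] 70.0
65.70646984690485 321.40449394808553 239.48418404178483 [[-0.323, -0.895, -0.306, 0.527], [-0.946, 0.306, 0.104, 0.023], [0.001, 0.323, -0.946, 0.534], [0.0, 0.0, 0.0, 1.0]] 3.8333
```

View pics/w1.png

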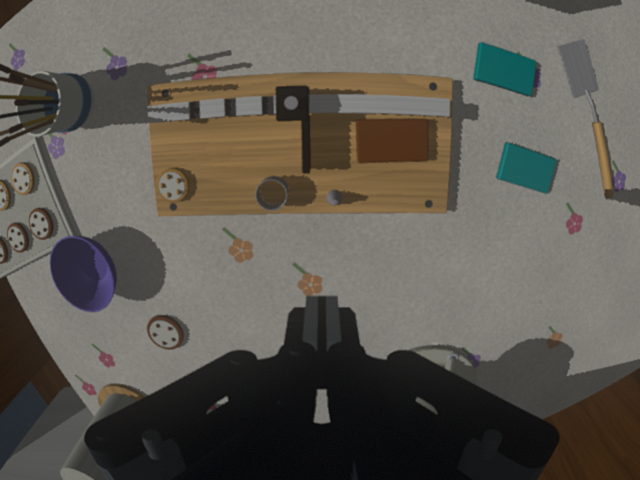

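Top view: board outline (150–455, 75–215), pin head at (291,103), blade at (306,150), bar at (391,140). The nets agree with it: jig centre (503.5, 67.4) mm, yaw −18.4°, stop at about 0.041. Next I push the stop in small steps and watch the force.

```bash
cat >> h.py <<'E'
Y=np.radians(-18.4); C=np.array([.5035,.0674]); R=np.array([[np.cos(Y),-np.sin(Y)],[np.sin(Y),np.cos(Y)]])
def W(x,y,z): return list(C+R@np.array([x,y])/1000)+[z/1000]
def J(): 
    p=bot.read_tcp_pos(); return np.r_[R.T@(np.array(p[:2])-C)*1000,p[2]*1000]
def F(): 
    f=bot.read_contact_force(); return np.r_[R.T@np.array(f[:2]),f[2]]
E
python3 - <<'E'
from h import *
O=[180,0,71.6]; q=bot.inverse_kinematics(W(55,50,64),O)
if q is None: O=[180,0,-108.4]
print(O,q)
bot.movep(W(55,-55,120),O)
bot.move_straight(W(55,-55,65),rate=.1); f0=F(); print("f0",f0.round(2),J().round(1))
print(bot.move_straight(W(55,-15,65),rate=.02,f_stop=1.2)); y0=J()[1]; print("contact",J().round(2),F().round(2),bot.read_clock())
E
```

```text
[180, 0, 71.6] [ 25.1266725   24.29115667  -6.42133834   0.         -59.287505
 136.4733275 ]
f0 [ 0.4  -0.09  0.14] [ 55.5 -54.7  65.6]
True
contact [ 54.56 -28.33  64.44] [ 0.31  0.72 -0.1 ] 7.35
```

Run:
```python
from h import *
L=[]
for y in np.arange(-26,41,2.):
    bot.move_straight(W(55,y,65),rate=.03); L.append((y,round(J()[1],1),round(F()[1],1)))
print(L,bot.read_clock())
```

```text
[(np.float64(-26.0), np.float64(-26.1), np.float64(-0.8)), (np.float64(-24.0), np.float64(-24.2), np.float64(-1.4)), (np.float64(-22.0), np.float64(-22.0), np.float64(-2.6)), (np.float64(-20.0), np.float64(-19.7), np.float64(-1.0)), (np.float64(-18.0), np.float64(-17.7), np.float64(-1.8)), (np.float64(-16.0), np.float64(-15.7), np.float64(-0.7)), (np.float64(-14.0), np.float64(-13.7), np.float64(-0.9)), (np.float64(-12.0), np.float64(-11.7), np.float64(-0.2)), (np.float64(-10.0), np.float64(-9.7), np.float64(-1.8)), (np.float64(-8.0), np.float64(-7.8), np.float64(-1.0)), (np.float64(-6.0), np.float64(-5.7), np.float64(-0.7)), (np.float64(-4.0), np.float64(-3.6), np.float64(-0.2)), (np.float64(-2.0), np.float64(-1.6), np.float64(0.1)), (np.float64(0.0), np.float64(0.2), np.float64(0.8)), (np.float64(2.0), np.float64(2.1), np.float64(-0.6)), (np.float64(4.0), np.float64(4.1), np.float64(1.0)), (np.float64(6.0), np.float64(5.3), np.float64(-5.2)), (np.float64(8.0), np.float64(6.5), np.float64(-7.7)), (np.float64(10.0), np.float64(8.6), np.float64(-6.5)), (np.float64(12.0), np.float64(11.5), np.float64(-4.5)), (np.float64(14.0), np.float64(14.4), np.float64(-2.7)), (np.float64(16.0), np.float64(16.6), np.float64(-0.2)), (np.float64(18.0), np.float64(18.4), np.float64(-1.0)), (np.float64(20.0), np.float64(20.2), np.float64(-0.8)), (np.float64(22.0), np.float64(22.2), np.float64(-1.6)), (np.float64(24.0), np.float64(24.2), np.float64(-0.2)), (np.float64(26.0), np.float64(26.2), np.float64(-1.5)), (np.float64(28.0), np.float64(28.2), np.float64(-1.9)), (np.float64(30.0), np.float64(30.2), np.float64(-1.3)), (np.float64(32.0), np.float64(32.2), np.float64(-1.3)), (np.float64(34.0), np.float64(34.2), np.float64(-1.2)), (np.float64(36.0), np.float64(36.2), np.float64(-0.8)), (np.float64(38.0), np.float64(38.2), np.float64(-2.3)), (np.float64(40.0), np.float64(40.2), np.float64(-1.0))] 15.85
```

Run:
```python
from h import *
L=[]
for y in [42,44,46,48,50,51.5,52.5]:
    bot.move_straight(W(55,y,65),rate=.03); L.append((y,round(float(J()[1]),1),round(float(F()[1]),1)))
print(L)
bot.move_straight(W(55,10,66),rate=.1)
bot.move_straight(W(55,-20,150),rate=.2)
bot.movep([0.45,0.05,0.40],[180,0,-19])
k,o=look("w2",[("jig",.018),("bar_centre",.032),("stop_face",.077),("pin",.089)])
for n in o:
  for w in o[n]:
    b=cv2.minAreaRect(((w-C)@R*1000).astype(np.float32)); print(n,np.round(b[0],1),round(b[2],1))
print(bot.read_clock())
```

```text
[(42, 42.2, -1.4), (44, 44.2, -1.3), (46, 46.4, -0.7), (48, 48.6, 0.6), (50, 50.3, 0.3), (51.5, 51.6, -0.8), (52.5, 52.5, -1.1)]
jig 0.92 px [301. 144.] rect mm [503.5  67.3] [440.3 202.4] 71.7
bar_centre 0.82 px [391. 140.] rect mm [468.9 -58.3] [102.1  62.1] 73.7
bar_centre 0.59 px [504.  69.] rect mm [ 523.4 -253.6] [101.1  62.8] 63.7
bar_centre 0.56 px [525. 168.] rect mm [ 372.2 -250.5] [99.9 59.4] 59.6
stop_face 0.77 px [234. 126.] rect mm [549.6 134.5] [ 49.1 110.4] 74.2
jig [ 0.1 -0.1] 0.1
bar_centre [   6.8 -130.2] 2.1
bar_centre [ 120.2 -298.3] 82.1
bar_centre [ -24.2 -343.1] 78.0
stop_face [22.5 78.2] 2.6
20.525
```

View pics/w2.png

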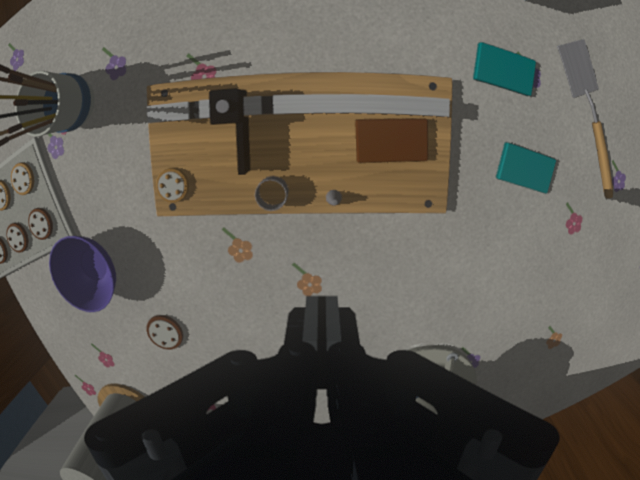

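The force vanished at hand y = 46–50, so the pin pulled in, and the picture shows the stop with its pin head at (227,105), in the middle notch. Now I push the bar square-on with slightly opened fingers.

Run:
```python
from h import *
k=bot.get_calibration("wrist"); print("pin jig",((ray_pts(k,[[227,105]],.089)-C)@R*1000).round(1))
O=[180,0,71.6]; X=7
bot.set_gripper(.020); 
bot.movep(W(X,-212,110),O)
bot.move_straight(W(X,-212,29),rate=.1); print(J().round(1),F().round(2),bot.read_width())
bot.move_straight(W(X,-196,29),rate=.06)
bot.move_straight(W(X,-54,29),rate=.035); print(J().round(1),F().round(2))
for y in np.arange(-53,-42,1):
    s=bot.move_straight(W(X,y,29),rate=.02,f_stop=3.5); f=np.mean([F() for _ in range(5)],0); print(y,s,J().round(1),f.round(2))
    if s or f[1]<-2.5: break
print(bot.read_clock())
cv2.imwrite("pics/w3.png",bot.snapshot("wrist")[:,:,::-1])
```

```text
pin jig [[55.9 77.5]]
[   7.5 -211.9   29.5] [ 0.18  0.35 -0.25] 0.01983219228712758
[  7. -54.  29.] [ 0.34 -0.22 -0.01]
-53 False [  7.  -52.9  29. ] [ 0.53  0.17 -0.37]
-52 False [  7.  -51.8  29. ] [-0.49  0.43 -0.01]
-51 False [  7.  -50.9  29. ] [ 0.65 -0.17 -0.19]
-50 False [  7.  -49.9  29. ] [ 0.26  0.2  -0.07]
-49 False [  7.  -48.9  29. ] [ 0.33 -0.69  0.88]
-48 False [  7.  -47.9  29. ] [-1.42  0.19 -0.14]
-47 False [  7.  -46.9  29. ] [ 0.68 -0.54  0.92]
-46 False [  7.  -45.9  29. ] [0.3  0.69 0.61]
-45 False [  6.9 -45.   29. ] [ 0.26 -0.32  0.86]
-44 False [  6.8 -44.7  29. ] [-0.18 -4.21  1.28]
30.675
```

View pics/w3.png

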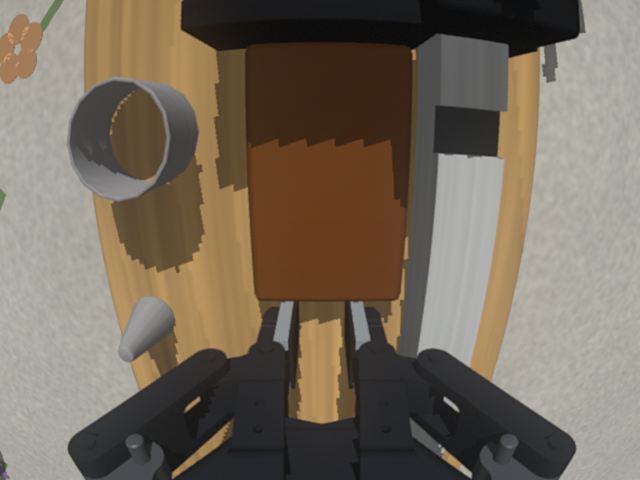

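The bar lies flat and square against the blade, with both fingertips on its end (288–360, 300). Contact at y = −44.7 puts the stop face at about 66 mm, which fits the middle notch. I'm backing off and checking.

Run:
```python
from h import *
bot.move_straight(W(7,-75,30),rate=.06)
bot.move_straight(W(7,-95,130),rate=.15)
bot.movep(W(-20,-5,330),[180,0,-18.4])
k,o=look("w4",[("bar_centre",.032),("stop_face",.077),("pin",.089)])
for n in o:
  for w in o[n]:
    w=((w-C)@R*1000).astype(np.float32)
    b=cv2.minAreaRect(w); print(n,np.round(b[0],1),np.round(b[1],1),round(b[2],1))
print(bot.read_clock())
im=cv2.imread("pics/w4.png"); cv2.imwrite("pics/w4c.png",cv2.resize(im[0:240,120:520],(800,480)))
```

```text
bar_centre 0.8 px [561. 196.] rect mm [ 375.4 -247.6] [102.2  59.6] 59.2
bar_centre 0.72 px [245. 147.] rect mm [549.8 147.1] [ 53.2 119.2] 72.2
bar_centre 0.64 px [303. 162.] rect mm [517.2  78.8] [100.4  59.3] 71.3
stop_face 0.56 px [245. 148.] rect mm [550.9 136.3] [ 46.8 107.2] 73.1
pin 0.59 px [232. 126.] rect mm [582.5 129.4] [15.8 13.4] 69.1
bar_centre [ -22.1 -339.3] [102.2  59.6] 77.6
bar_centre [18.8 90.2] [119.2  53.2] 0.6
bar_centre [ 9.4 15.2] [100.4  59.3] 89.7
stop_face [23.2 80.3] [107.2  46.8] 1.5
pin [55.4 83.8] [15.8 13.4] 87.5
33.975
```

View pics/w4c.png

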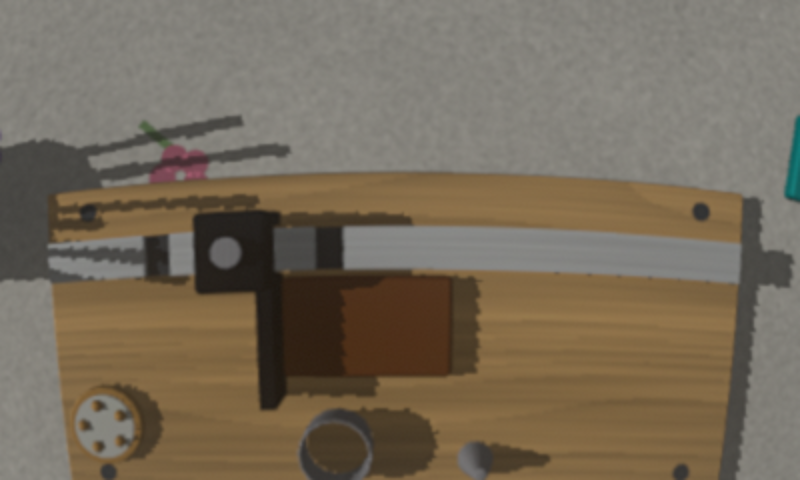

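The pin head at crop (225,253) maps to jig y ≈ 84, which is the middle notch. The bar's end is at 65 mm, within 0.3° of square and touching the blade. The cutter, nozzle and biscuit haven't moved.

```bash
python3 -c "
from rig import bot
print(bot.sign_off())"
```

```text
the job is handed in; nothing more can be done
None
```

The job is handed in at about 34 s: the stop is in the middle notch, the bar lies flat and square against its blade, nothing else was moved, and the hand is clear.

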